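# Fit the odour filter in the scraps bin

### The job

Fit the loose filter cartridge into the scraps bin: start its rounded foot through the sprung dust flap in the top of the bin, then push it on down until it is fully home with both catches snapped over it, bed it on its seal by pressing there with about 15 to 20 N for half a second, and draw out so that the flap shuts behind it. Never press it with more than 26 N, do not lean on the bin itself, and leave the other things on the table where they are.

Things in the scene. Friction and masses are not known exactly. Their poses are not given: they have to be found in the camera images.
- cartridge: Black filter cartridge, a plain upright block 26 mm (its x) by 52 mm (its y) by 60 mm tall, about 0.12 kg, standing on the table. Origin: centre of its underside; z up. Its bottom edges are rounded (4 mm), the top is flat. The same either way round (half turn about z). Goes in underside first. A gripper holding it cannot follow into the mouth: grip the top half across the 52 mm, let go some 30 mm in.
- bin: White plastic scraps bin, 200 mm (x) by 180 mm (y), 160 mm tall, fixed to the table. Origin: centre of its underside, z up, axes along its sides. In the middle of its flat top deck is the filter pocket's mouth, which closed fingers can enter (closing direction along y).
- mouth (a point): Centre of the filter pocket's mouth in the plane of the deck's upper face, 160 mm above the table; axes as the bin's. The mouth is 29.5 mm (x) by 55.5 mm (y) with a 4 mm thick edge: the cartridge fits with its 52 mm along the mouth's y, about 1.75 mm play each side. Just under it lies the dust flap of two leaves that swing down; hanging, they reach 25 mm below the deck.
- pocket (a point): Point on the pocket's axis 31 mm under the mouth. The cradle below is set differently from bin to bin and not measured: home, the cartridge's top lies anywhere from 27 to 38 mm under the deck, felt as a hard stop on the seal where force climbs steeply. Going in takes up to 10 N; let go half in, the cartridge stays or slips on until the catches hold it.
- flap_a (a joint): Flap leaf hinged on the mouth's +x side, rad: 0 shut (level, under the mouth), about 1.5 hanging open downward; slick plastic, shut by a weak spring (1 to 3 N at its edge).
- flap_b (a joint): Flap leaf hinged on the mouth's -x side, same values.
- catch_l (a joint): Sprung roller catch at the pocket's +y end, met by the foot 19 to 31 mm under the deck; m: 0 sprung out (pocket empty, or snapped over a cartridge that is home), about 0.001 to 0.0045 while it rides on the cartridge's end.
- catch_r (a joint): Sprung roller catch at the pocket's -y end, same values.
- jar: Closed glass jar with a steel screw lid, 84 mm across, 150 mm tall; a bystander. Origin: centre of its underside.
- mortar: Wooden mortar with its pestle standing in it, 92 mm across, about 135 mm tall with the pestle; a bystander. Origin: centre of its underside.
- saucers: Two stacked white ceramic saucers, 140 mm across, 29 mm tall together (one piece here); a bystander. Origin: centre of its underside.
- press: Cast metal tortilla press, round plates 170 mm across, lever on top, about 215 mm long and 70 mm tall; a bystander. Origin: centre of its underside.
Mind the look-alikes: they are no part of the job. Of the things shaped like the cartridge, the black one is meant.

How it is judged (in metres and radians):
On the way, in this order (a step that is already met when the one before it is completed fails the run):
1. the cartridge's foot is started through the flap, between the open leaves, upright (z of cartridge in the frame of mouth below -0.018 m and horizontal distance between cartridge and mouth below 0.008 m and angle between cartridge's own z axis and vertical below 0.2 rad and value of joint each of flap_a, flap_b above 0.4 rad), for 0.1 s.
2. the cartridge is home, both catches have snapped over it, and it is pressed on its seal with at least 12 N (z of cartridge in the frame of mouth below -0.0855 m and horizontal distance between cartridge and mouth below 0.006 m and angle between cartridge's own z axis and vertical below 0.12 rad and value of joint each of catch_l, catch_r below 0.0018 m and contact force between cartridge and bin above 12 N), for 0.3 s.
At the end, for the whole second after the job is handed in: The cartridge stands upright (within 0.12 rad) in the pocket, its underside at least 85.5 mm below the deck and within 6 mm of the mouth's centre seen from above, both catches sprung out over it (below 1.8 mm), both flap leaves shut (below 0.1 rad), everything at rest (z of cartridge in the frame of mouth below -0.0855 m and horizontal distance between cartridge and mouth below 0.006 m and angle between cartridge's own z axis and vertical below 0.12 rad and value of joint each of catch_l, catch_r below 0.0018 m and value of joint each of flap_a, flap_b below 0.1 rad and linear speed of cartridge below 0.01 m/s); the robot touches nothing.
It fails at once if the cartridge is pressed against the bin, its flap or its cradle with more than 26 N (contact force between cartridge and bin above 26 N).
It fails at once if the robot presses on the bin or its flap with more than 25 N (contact force between any of the arm, the fingers and bin above 25 N).
It fails at once if the jar, mortar, saucers or press is moved by more than 20 mm (distance of any of jar, mortar, saucers, press from where it was at the start of the episode above 0.02 m).
It also fails if it takes over 61 s, if anything falls off the work surface, if the arm or the gripper's body presses on something with over 40 N, if the wrist force passes 120 N, or if a joint passes its speed limit or range.

### The arm

A 7-joint arm with a two-finger parallel gripper is mounted at the origin on the work surface. World frame = base frame: x ahead of the robot, y to its left, z up, the work surface at z = 0. Lengths are in mm, angles in rad, forces in N, time in s.
With the tool pointing down it reaches from about 425 to 950 mm from the base axis. Payload 4.7 kg.
Tool frame: the origin (TCP) lies at the centre of the arm's flange, where the gripper is bolted on; the fingertips stand 173 mm ahead of it and the grasp point (between the pads) lies 155 mm ahead of it; z points along the fingers, y is the line along which they close (so a half turn about z gives the same grasp; the last joint's range is limited). The gripper opens to 85 mm and grips with 20 to 120 N. Pads are 22 mm wide; open, the fingers measure 114 mm over their backs; the gripper's body (76 mm by 85 mm) begins 54 mm behind the grasp point. The pads swing forward as they close: fully open they stand 13 mm farther back than shut.
Start: joints at [-0.029, 0.469, -0.049, 1.532, 0.024, 1.141, -0.082], TCP at [675.004, 0.039, 404.735] pointing down, gripper open.
Joint ranges: [-2.59, 2.59], [-0.33, 1.99], [-1.39, 1.29], [0.1, 2.45], [-1.04, 4.18], [0.21, 1.99], [-2.66, 2.66]. Speed limits (rad/s): [2.57, 2.57, 3.14, 3.14, 3.14, 3.14, 3.14].

### API

Orientations are given as a 3x3 rotation matrix whose columns are the frame's x, y, z axes.
In Python, from plant import ctrl, capture, calibration gives the robot as it stands.
- The arm moves only by the shell command python3 -m pendant 'ROWS' [FORCE]. ROWS is JSON, a list that holds one entry, the list of rows, each a list of 5 numbers: the closure, from -1 (fully open) to 1 (shut), so that 0 is half open, then the shift along the tool's x, y, z in m, then the turn about the tool's z in rad. A call has exactly 10 rows; each row is the pose to reach, as a shift and turn from the pose commanded when the call began, along the tool's axes at that moment; what a row does not reach only later rows make up. A row lasts 1/10 s, in which the tool goes at most 50 mm and 8.59 degrees, less where a joint would pass 70% of its speed; a pose out of reach is approached as far as the arm can. A call with a gripper value outside its range is refused whole. The fingers move at their own pace and stop on an object; FORCE is the grip in N (left out, the last holds). Time passes only in rows, so rows that repeat a pose let the fingers close, or fill a call up. It gives the time, the measured TCP pose, the force, the opening and the grip force at its end, in the units of the state.
- ctrl.get_state(): the state, without advancing time (a new reading comes with each control period).
- capture(name): name is "scene" or "side" or "wrist"; returns (picture, depth): 384x512x3 uint8, blue, green, red; 384x512 float32, mm along the optical axis (not along the pixel's ray), 0 where there is no reading.
- calibration(name): a dict with "fx", "fy", "cx", "cy" (pixels), "k1" (the pictures are not rectified: a ray, as slopes to the right and down, at radius r is drawn at 1 + k1 r^2 times it, then the intrinsics apply), "extrinsics" (4x4, takes a point from camera to world coordinates); the wrist camera has in their place "mount" (4x4, takes a point from camera to tool coordinates, whose origin is the TCP and whose axes are the flange's). Camera axes: x right, y down, z forward; pixel columns grow to the right and rows downward; lengths in mm; the calibration is good to about 2 mm. A picture is of the moment at which its call begins: read the wrist's pose just before it. calibration takes no time and is no camera call.
- ctrl.job_done(): hands the job in; it is judged then, once.
The state is a dict: "time": time; "qpos": joint angles; "qd": joint speeds; "joint_torque": joint torques, N m; "eef_pos": TCP position; "tcp_rot": TCP orientation; "contact_force": force on the tool from outside, world axes, zero at the start; "torque": the same for the moment, N m; "gripper_width": finger opening in mm; "grasp_force": force on a finger pad.
Only numpy, scipy, OpenCV 4.12 (cv2) and the standard library are available. Lean on these libraries where they do the work, as an engineer would, in place of code of your own. Each camera call takes 0.05 s, during which the arm holds its last target. There are 200 camera calls.

## Working session

There is one attempt and no reset: what is moved stays moved. The work goes in short steps, Python scripts to look and compute and a shell command to move; the robot and the scene stay as the last step left them, time stands still between calls to the robot, and variables do not carry over. Pictures are saved under pics/ and viewed, at most 10 in all, crops included, and the job is handed in when it is done.

```bash
mkdir -p pics; ls; cat > h.py <<'E'
import numpy as np, cv2
from plant import ctrl, capture, calibration
def cloud(name, depth, T=None):
    c=calibration(name); h,w=depth.shape
    K=np.array([[c['fx'],0,c['cx']],[0,c['fy'],c['cy']],[0,0,1.]])
    uv=np.stack(np.meshgrid(np.arange(w),np.arange(h)),-1).reshape(-1,1,2).astype(float)
    n=cv2.undistortPoints(uv,K,np.array([c['k1'],0,0,0.])).reshape(h,w,2)
    P=np.dstack([n*depth[...,None],depth])
    E=np.array(c['extrinsics']) if T is None else T@np.array(c['mount'])
    return P@E[:3,:3].T+E[:3,3]
def tcp():
    s=ctrl.get_state();T=np.eye(4);T[:3,:3]=s['tcp_rot'];T[:3,3]=s['eef_pos'];return T
E
python3 - <<'E'
from h import *
s=ctrl.get_state();print(s['time'],s['eef_pos'],np.round(s['tcp_rot'],3),s['gripper_width'],s['contact_force'])
for n in('scene','side'):
    p,d=capture(n);cv2.imwrite(f'pics/{n}.png',p);np.save(f'{n}.npy',cloud(n,d));np.save(f'{n}d.npy',d)
    print(n,np.round(calibration(n)['extrinsics'],2).tolist())
T=tcp();p,d=capture('wrist');cv2.imwrite('pics/wrist.png',p);np.save('wrist.npy',cloud('wrist',d,T))
print(np.round(calibration('wrist')['mount'],2).tolist())
E
```

```text
pics
0.0 [6.74754748e+02 1.22178759e-02 4.03667409e+02] [[-0.     1.    -0.002]
 [ 1.     0.    -0.   ]
 [-0.    -0.002 -1.   ]] 85.18848210027726 [ 0.42544081 -0.53230543  0.64387431]
scene [[-0.58, 0.51, -0.64, 1302.83], [0.82, 0.36, -0.45, 539.1], [0.0, -0.78, -0.62, 858.18], [0.0, 0.0, 0.0, 1.0]]
side [[0.99, -0.1, 0.11, 452.71], [-0.15, -0.67, 0.72, -868.16], [0.0, -0.73, -0.68, 939.46], [0.0, 0.0, 0.0, 1.0]]
[[0.0, -0.95, -0.33, 84.37], [1.0, 0.0, -0.0, 1.04], [0.0, -0.33, 0.95, 31.52], [0.0, 0.0, 0.0, 1.0]]
```

View pics/scene.png

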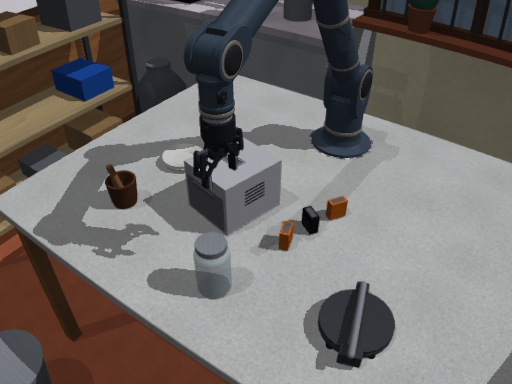

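View pics/side.png

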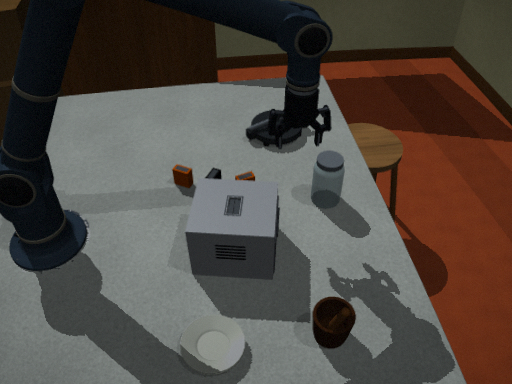

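The scene view shows the bin at (233,185). Candidates for the cartridge are the black block at (311,220) and two orange blocks at (287,235) and (337,208), so the black one is meant. The side view shows the bin's mouth at (233,206), the black block at (213,174), and the jar, mortar, saucers and press.

```bash
python3 - <<'E'
from h import *
for n in('scene','side','wrist'):
    P=np.load(n+'.npy');im=cv2.imread(f'pics/{n}.png').astype(int);z=P[...,2]
    xy=P[...,:2]
    if n!='wrist':
        deck=(abs(z-160)<6)&(im.min(2)>60)
        nl,L,st,_=cv2.connectedComponentsWithStats(deck.astype(np.uint8))
        i=1+np.argmax(st[1:,4]);q=xy[L==i];r=cv2.minAreaRect(q.astype(np.float32));print(n,'deck',r,st[i],np.median(z[L==i]))
        dk=(im.max(2)<60)&(z>48)&(z<75)
        # blocks
        reg=(z>50)&(z<75)
        nl,L,st,_=cv2.connectedComponentsWithStats(reg.astype(np.uint8))
        for i in range(1,nl):
            if st[i,4]>25:
                q=xy[L==i];print(n,'blk',st[i],np.round(cv2.minAreaRect(q.astype(np.float32))[0]),cv2.minAreaRect(q.astype(np.float32))[1:],np.median(im[L==i],0),np.median(z[L==i]))
    else:
        print(np.nanmin(z),[np.round(P[a,b]) for a,b in((20,20),(190,256),(360,490))])
a=cv2.imread('pics/scene.png')[180:260,250:370];cv2.imwrite('pics/c1.png',np.hstack([cv2.resize(a,None,fx=3.3,fy=3.3),cv2.resize(cv2.imread('pics/wrist.png'),(352,264))]))
E
```

```text
scene deck ((508.64324951171875, -83.18875885009766), (160.78692626953125, 202.73487854003906), 77.70862579345703) [ 211  137   71   55 1660] 159.05782899541322
scene blk [108   9  12   6  35] [ -478. -1788.] ((95.47398376464844, 30.99067497253418), 5.230923175811768) [25. 42. 64.] 67.67218015618232
scene blk [128  16  66  18 262] [ -451. -1359.] ((29.691160202026367, 528.9723510742188), 0.17866554856300354) [59. 58. 56.] 62.37311036439314
scene blk [356  32  20  16  79] [-900. -298.] ((268.0086669921875, 11.1939115524292), 0.9730105400085449) [104. 102.  99.] 62.67353942070599
scene blk [123  36   9   6  32] [ -197. -1344.] ((41.0614128112793, 30.139875411987305), 88.82623291015625) [31.5 29.  29. ] 61.939726856903974
scene blk [251  44  78  24 390] [-452. -509.] ((29.364049911499023, 423.6349792480469), 0.591530442237854) [66. 64. 62.] 62.96058943623376
scene blk [324 120  38  19 251] [34. 12.] ((73.43694305419922, 134.32177734375), 17.147558212280273) [49. 49. 50.] 65.24773954789953
scene blk [109 174  24  14 150] [ 677. -390.] ((46.030860900878906, 65.21682739257812), 76.13780212
[... 2227 characters left out ...]
75579833984) [24. 27. 26.] 66.37191188263387
side blk [189 255  86  13 536] [ 488. -186.] ((15.486427307128906, 201.61517333984375), 80.62290954589844) [47. 46. 44.] 62.19816975275535
side blk [316 301  30  16 182] [ 682. -348.] ((66.91500091552734, 20.41128921508789), 6.62208890914917) [ 3.5  8.  15. ] 64.31821811130618
side blk [312 318  39  23 185] [ 670. -402.] ((27.99277114868164, 83.0886459350586), 62.4363899230957) [ 3.  6. 13.] 62.960532262814354
side blk [329 320  11   9  54] [ 683. -387.] ((8.193279266357422, 24.443004608154297), 32.61100387573242) [ 7.  16.5 28. ] 62.70035540514442
-760.7779510457926 [array([477., 136.,  61.]), array([684., -40.,   0.]), array([742.,  13., 305.])]
```

View pics/c1.png

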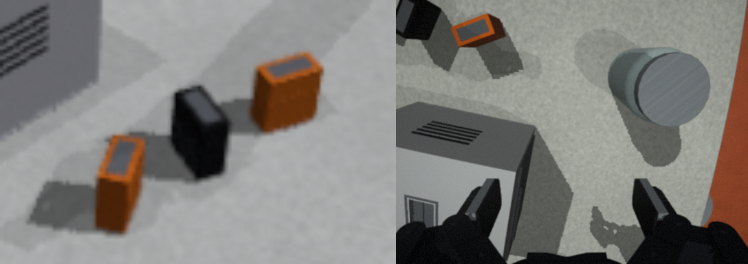

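Black block at about (467,137), long side along about 58°. The mouth is at about (504,-98), with the bin yawed about -12.4°. I'll move above the black block and look at it from close by.

```bash
python3 -m pendant '[[[-1,0.02,-0.03,0,-0.12],[-1,0.05,-0.06,0,-0.25],[-1,0.07,-0.09,0,-0.38],[-1,0.09,-0.12,0,-0.5],[-1,0.11,-0.15,0.01,-0.62],[-1,0.125,-0.18,0.03,-0.75],[-1,0.137,-0.2,0.05,-0.88],[-1,0.137,-0.208,0.074,-1.01],[-1,0.137,-0.208,0.074,-1.01],[-1,0.137,-0.208,0.074,-1.01]]]' 30
cat > w.py <<'E'
from h import *
import sys
zlo,zhi=float(sys.argv[2]),float(sys.argv[3])
T=tcp();p,d=capture('wrist');cv2.imwrite(f'pics/{sys.argv[1]}.png',p);P=cloud('wrist',d,T);np.save(sys.argv[1]+'.npy',P)
print('tcp',np.round(T[:3,3],1),'y-axis deg',np.degrees(np.arctan2(T[1,1],T[0,1])))
z=P[...,2];reg=(z>zlo)&(z<zhi)
nl,L,st,_=cv2.connectedComponentsWithStats(reg.astype(np.uint8))
for i in range(1,nl):
    if st[i,4]>200:
        q=P[L==i];r=cv2.minAreaRect(q[:,:2].astype(np.float32));print(st[i],np.round(r[0],1),np.round(r[1],1),round(r[2],1),np.median(p[L==i],0),np.median(q[:,2]))
E
python3 w.py w2 50 68
```

```text
time: 1.15
eef_pos: [467.5, 136.8, 331.0]
tcp_rot: [[-0.845, 0.535, 0.0], [0.535, 0.845, 0.0], [-0.0, 0.0, -1.0]]
contact_force: [-0.5, 0.8, 0.8]
gripper_width: 85.2
grasp_force: 0.0
tcp [467.5 136.8 331. ] y-axis deg 57.685265456550056
[ 198   19   42   82 3200] [378.3 171.1] [26.5 52. ] 58.4 [ 45.  71. 108.] 59.429014692600106
[ 209  173   71   37 2469] [466.1 135.6] [51.9 27. ] 58.8 [45. 45. 43.] 59.21793874491789
[   0  229  116   53 1223] [422.4 -26.1] [104.2  39.3] 51.6 [70. 71. 69.] 58.94254929975722
[ 248  260   65   58 1920] [556.1 113.7] [52.9 26.8] 17.9 [ 32.  74. 102.] 59.15479671050099
[139 324  40  60 737] [560.8 -17.4] [ 2.6 74.9] 77.8 [32. 32. 32.] 58.90805223608075
```

View pics/w2.png

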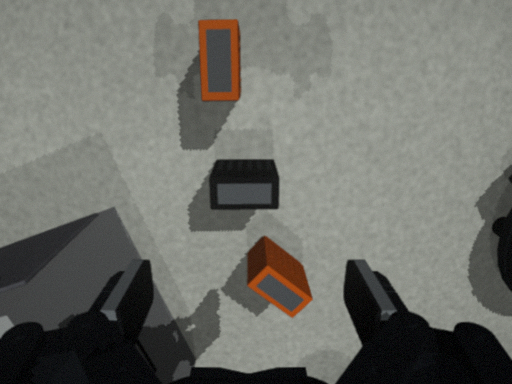

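The black block is at (245,190), with orange look-alikes at (220,60) and (278,278). The tool is about 2 mm off centre, so I'll correct that, descend and grip.

```bash
python3 -m pendant '[[[-1,0,-0.002,0.03,-0.02],[-1,0,-0.002,0.06,-0.02],[-1,0,-0.002,0.09,-0.02],[-1,0,-0.002,0.115,-0.02],[-1,0,-0.002,0.126,-0.02],[-1,0,-0.002,0.126,-0.02],[1,0,-0.002,0.126,-0.02],[1,0,-0.002,0.126,-0.02],[1,0,-0.002,0.126,-0.02],[1,0,-0.002,0.126,-0.02]]]' 40
python3 -m pendant '[[[1,0,0,0,0],[1,0,0,0,0],[1,0,0,0,0],[1,0,0,-0.02,0],[1,0,0,-0.06,0],[1,0,0,-0.1,0],[1,0,0,-0.14,0],[1,0,0,-0.17,0],[1,0,0,-0.17,0],[1,0,0,-0.17,0]]]' 40
```

```text
time: 2.2
eef_pos: [466.7, 135.5, 206.2]
tcp_rot: [[-0.857, 0.515, 0.003], [0.515, 0.857, 0.001], [-0.002, 0.002, -1.0]]
contact_force: [0.3, -1.2, 6.9]
gripper_width: 51.3
grasp_force: 42.6
time: 3.2
eef_pos: [465.6, 135.2, 375.2]
tcp_rot: [[-0.857, 0.515, 0.001], [0.515, 0.857, 0.0], [-0.001, 0.001, -1.0]]
contact_force: [-0.1, 0.5, -2.2]
gripper_width: 51.4
grasp_force: 42.5
```

```bash
python3 -m pendant '[[[1,-0.01,-0.01,-0.03,0],[1,-0.03,-0.025,-0.045,-0.05],[1,-0.06,-0.046,-0.045,-0.1],[1,-0.09,-0.069,-0.045,-0.15],[1,-0.12,-0.092,-0.045,-0.2],[1,-0.15,-0.115,-0.045,-0.25],[1,-0.18,-0.138,-0.045,-0.3],[1,-0.2,-0.153,-0.045,-0.325],[1,-0.21,-0.161,-0.045,-0.325],[1,-0.21,-0.161,-0.045,-0.325]]]'
python3 w.py w3 152 168
```

```text
time: 4.2
eef_pos: [563.0, -112.4, 417.9]
tcp_rot: [[-0.976, 0.217, -0.003], [0.217, 0.976, 0.0], [0.003, -0.0, -1.0]]
contact_force: [-0.3, -0.7, -2.3]
gripper_width: 51.4
grasp_force: 42.5
tcp [ 563.  -112.4  417.9] y-axis deg 77.4396509328674
[  103     0   294   253 62638] [ 519.8 -101. ] [181.5 172.7] 77.7 [189. 191. 187.] 159.19035801227733
```

View pics/w3.png

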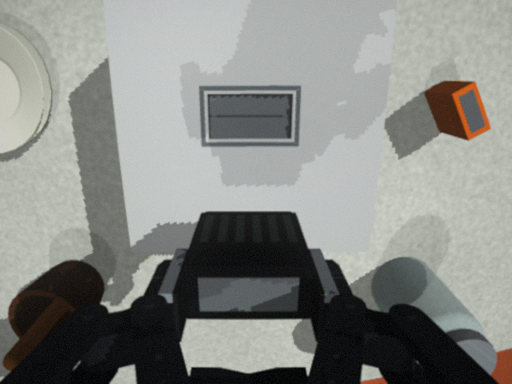

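The wrist view shows the mouth at about (250,116), with the flap shut, and the cartridge hanging square in the fingers. Next I'll measure the mouth and the held block in tool axes.

```bash
cat > m.py <<'E'
from h import *
import sys
n=sys.argv[1];P=np.load(n+'.npy');im=cv2.imread(f'pics/{n}.png');g=cv2.cvtColor(im,6)
T=tcp();Q=(P-T[:3,3])@T[:3,:3]
print('row profile'); 
v=116
for u in range(196,306,2): print((u,int(g[v,u]),round(float(Q[v,u,1]),1),round(float(P[v,u,2]),1)),end=' ')
print('\ncol'); u=250
for v in range(82,152,2): print((v,int(g[v,u]),round(float(Q[v,u,0]),1),round(float(P[v,u,2]),1)),end=' ')
print('\ncart col')
for v in range(200,322,5): print((v,int(g[v,u]),np.round(Q[v,u],1).tolist()),end=' ')
print('\ncart row')
for u in list(range(184,206,3))+list(range(288,312,3)): print((u,int(g[240,u]),np.round(Q[240,u],1).tolist()),end=' ')
E
python3 m.py w3
```

```text
row profile
(196, 179, -35.4, 159.3) (198, 178, -34.1, 159.4) (200, 134, -32.6, 160.3) (202, 92, -31.4, 159.9) (204, 127, -30.3, 158.3) (206, 179, -28.7, 160.4) (208, 102, -27.8, 157.1) (210, 55, -27.8, 144.6) (212, 86, -27.3, 136.4) (214, 84, -26.0, 135.2) (216, 77, -24.5, 134.9) (218, 62, -27.6, 83.9) (220, 64, -27.7, 61.6) (222, 69, -25.4, 66.2) (224, 67, -23.5, 66.8) (226, 73, -16.0, 154.4) (228, 65, -14.6, 155.0) (230, 66, -13.2, 155.9) (232, 66, -12.0, 154.5) (234, 73, -10.6, 154.7) (236, 69, -9.3, 154.3) (238, 70, -7.9, 154.7) (240, 68, -6.6, 154.5) (242, 67, -5.3, 154.4) (244, 69, -3.9, 154.1) (246, 63, -2.6, 153.8) (248, 65, -1.2, 153.8) (250, 64, 0.1, 154.4) (252, 66, 1.4, 155.6) (254, 71, 2.8, 154.9) (256, 61, 4.1, 155.0) (258, 66, 5.4, 155.4) (260, 69, 6.8, 155.3) (262, 72, 8.2, 154.4) (264, 67, 9.4, 155.9) (266, 68, 10.8, 155.1) (268, 69, 12.2, 154.9) (270, 66, 13.5, 154.0) (272, 67, 20.8, 66.3) (274, 71, 22.7, 66.4) (276, 66, 24.6, 65.8) (278, 66, 31.5, 6.0) (280, 64, 27.2, 78.4) (282, 74, 23.5, 134.6) (284, 85, 24.9, 135.3) (286, 88, 26.2, 136.4) (288, 59, 27.2, 140.4)
[... 1609 characters left out ...]
0.8, -0.4, 147.5]) (300, 98, [-3.0, -0.4, 147.2]) (305, 94, [-5.4, -0.4, 147.2]) (310, 81, [-7.6, -0.4, 146.8]) (315, 16, [-10.7, -0.4, 147.5]) (320, 170, [-237.2, 0.9, 418.1]) 
cart row
(184, 121, [-32.6, -48.9, 259.2]) (187, 121, [-32.5, -46.6, 258.9]) (190, 113, [-33.0, -44.6, 259.9]) (193, 21, [13.0, -25.8, 168.9]) (196, 24, [12.4, -24.7, 170.2]) (199, 29, [12.6, -23.2, 169.8]) (202, 36, [13.0, -21.8, 169.0]) (205, 39, [13.0, -20.4, 169.0]) (288, 23, [13.4, 16.6, 168.3]) (291, 35, [13.1, 18.0, 168.8]) (294, 36, [13.5, 19.3, 168.0]) (297, 27, [12.3, 21.0, 170.3]) (300, 28, [12.8, 22.1, 169.3]) (303, 24, [13.0, 23.4, 169.0]) (306, 176, [-32.5, 41.6, 258.7]) (309, 189, [-32.2, 43.7, 258.0])
```

```bash
python3 - <<'E'
from h import *
P=np.load('w3.npy');T=tcp();Q=(P-T[:3,3])@T[:3,:3]
c=calibration('wrist');print(c['cx'],c['fx'])
for v in range(214,318,6):
    m=np.where((Q[v,:,2]<205)&(abs(Q[v,:,1])<29)&(Q[v,:,2]>140))[0]
    im=cv2.imread('pics/w3.png')
    print(v,m.min(),m.max(),np.round(Q[v,m.min()],1),np.round(Q[v,m.max()],1))
# mouth frame edges per row/col by gradient in deck plane, angle
g=cv2.cvtColor(cv2.imread('pics/w3.png'),6)
fr=((g<135)&(abs(P[...,2]-159.3)<2.5)); fr[:80]=0;fr[155:]=0;fr[:,:195]=0;fr[:,306:]=0
q=Q[fr][:,:2].astype(np.float32); print(cv2.minAreaRect(q), np.median(q,0))
ins=np.zeros_like(fr);ins[90:142,202:298]=True
for u in range(215,290,12):
  col=[(v,Q[v,u,0]) for v in range(84,150) if g[v,u]<135]; print(u,round(col[0][1],1),round(col[-1][1],1),end='; ')
E
```

```text
248.05245838263684 341.0036514798141
214 201 295 [ 12.9 -26.2 199.5] [ 13.   23.7 199.2]
220 199 297 [ 12.6 -26.3 192.4] [ 12.8  23.8 191.9]
226 197 299 [ 12.1 -26.5 186. ] [ 12.7  23.8 184.7]
232 194 301 [ 12.3 -26.9 178.7] [ 12.8  23.8 177.6]
238 192 304 [ 12.4 -26.8 172.2] [ 11.8  24.6 173.2]
244 190 306 [ 12.3 -26.8 166.5] [ 12.7  24.3 165.6]
250 186 316 [  9.8 -28.6 165.7] [  9.9  28.8 165.3]
256 184 318 [  8.8 -28.9 162. ] [  9.2  29.  161.3]
262 181 321 [ 10.1 -28.8 154.7] [  9.9  29.  154.9]
268 179 322 [  9.4 -29.  151.1] [  9.5  28.6 150.9]
274 177 325 [  9.7 -28.8 146.3] [  9.6  28.9 146.4]
280 175 327 [  9.8 -28.7 141.9] [  9.9  28.6 141.7]
286 180 317 [  7.4 -26.9 141.6] [  8.2  24.7 140.4]
292 180 316 [  5.5 -26.9 140.5] [  4.8  24.8 141.4]
298 181 315 [  1.5 -27.1 142.2] [  1.   24.9 142.9]
304 181 315 [ -0.4 -27.  141. ] [ -0.4  24.7 140.9]
310 182 314 [ -3.6 -26.9 141.5] [ -3.8  24.7 141.7]
316 181 314 [ -5.7 -27.3 140.4] [ -7.4  25.1 142.5]
((57.381168365478516, -0.1047210693359375), (65.6603012084961, 39.698787689208984), 89.3947525024414) [57.6982    -1.1974735]
215 76.8 37.8; 227 76.8 37.6; 239 76.8 37.6; 251 76.7 38.6; 263 76.7 38.3; 275 77.4 38.3; 287 76.8 38.5;
```

```bash
python3 -m pendant '[[[1,0.015,0.0012,0,-0.007],[1,0.03,0.0012,0,-0.007],[1,0.045,0.0012,0,-0.007],[1,0.055,0.0012,0,-0.007],[1,0.0576,0.0012,0.01,-0.007],[1,0.0576,0.0012,0.025,-0.007],[1,0.0576,0.0012,0.04,-0.007],[1,0.0576,0.0012,0.047,-0.007],[1,0.0576,0.0012,0.047,-0.007],[1,0.0576,0.0012,0.047,-0.007]]]'
python3 - <<'E'
from h import *
s=ctrl.get_state();print(np.round(s['eef_pos'],2),np.round(s['tcp_rot'],3).tolist())
p,_=capture('wrist');cv2.imwrite('pics/w4.png',p[150:360,130:380])
p,_=capture('side');cv2.imwrite('pics/w4.png',np.vstack([cv2.resize(cv2.imread('pics/w4.png'),(500,420)),np.zeros((4,500,3),np.uint8)]))
E
```

```text
time: 5.25
eef_pos: [507.4, -97.1, 372.8]
tcp_rot: [[-0.978, 0.207, 0.0], [0.207, 0.978, 0.0], [-0.0, 0.0, -1.0]]
contact_force: [-0.4, -1.0, -1.2]
gripper_width: 51.6
grasp_force: 42.5
[507.43 -97.08 372.82] [[-0.978, 0.207, 0.0], [0.207, 0.978, 0.0], [-0.0, 0.0, -1.0]]
```

View pics/w4.png

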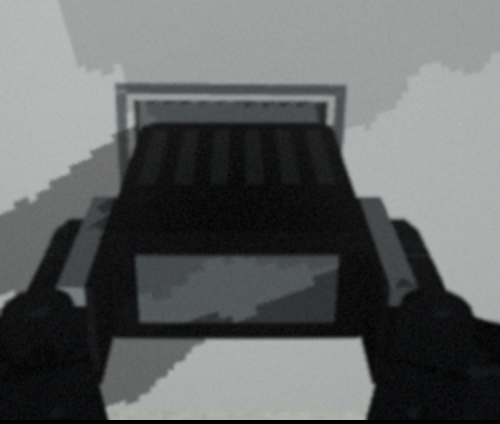

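```bash
cat > e.py <<'E'
from h import *
T=tcp();print(np.round(T[:3,3],2))
p,d=capture('wrist');cv2.imwrite('pics/w5.png',p);np.save('w5.npy',cloud('wrist',d,T));P=np.load('w5.npy')
Q=(P-T[:3,3])@T[:3,:3];g=cv2.cvtColor(p,6)
print('deck z',np.median(Q[170:185,200:290,2]))
for v in (196,200,204):
  r=[(u,int(g[v,u]),round(float(Q[v,u,1]),1),round(float(Q[v,u,2]))) for u in list(range(184,206))+list(range(286,308))];print(v,*r)
for v in range(214,240,4):
    m=np.where(Q[v,:,2]<208)[0];m=m[(m>170)&(m<325)]
    print(v,m.min(),m.max(),np.round(Q[v,m.min()],1),np.round(Q[v,m.max()],1),np.round(Q[v,248],1))
for u in (215,230,248,265,280): print(u,[(v,int(g[v,u]),round(float(Q[v,u,0]),1),round(float(Q[v,u,2]))) for v in range(186,216,2)])
E
python3 e.py
```

```text
[507.48 -97.21 373.34]
deck z 214.0698227842148
196 (184, 182, -35.6, 214) (185, 183, -35.2, 215) (186, 177, 0.7, 32) (187, 164, -34.0, 214) (188, 126, -33.1, 213) (189, 105, -32.8, 214) (190, 101, -32.2, 214) (191, 96, -31.6, 213) (192, 93, -31.1, 214) (193, 120, -30.4, 213) (194, 135, -30.3, 216) (195, 142, -29.3, 213) (196, 142, -28.7, 213) (197, 142, -28.4, 215) (198, 138, -27.8, 214) (199, 142, -27.1, 214) (200, 142, -26.6, 215) (201, 140, -26.0, 214) (202, 143, -25.3, 213) (203, 142, -25.0, 215) (204, 141, -24.2, 214) (205, 137, -23.6, 213) (286, 103, 22.2, 213) (287, 103, 22.8, 213) (288, 105, 23.5, 214) (289, 110, 24.1, 214) (290, 103, 24.6, 214) (291, 107, 25.2, 215) (292, 106, 25.6, 213) (293, 106, 26.4, 214) (294, 107, 26.9, 214) (295, 110, 27.5, 214) (296, 106, 27.8, 213) (297, 104, 28.4, 213) (298, 99, 29.1, 214) (299, 90, 29.5, 212) (300, 82, 30.3, 214) (301, 85, 30.6, 213) (302, 105, 31.3, 213) (303, 135, 31.8, 213) (304, 153, 32.5, 214) (305, 159, 33.2, 214) (306, 157, 33.6, 213) (307, 158, 34.2, 213)
200 (184, 180, -35.7, 213) (185, 182, -35.3, 214) (186, 179, -34.8,
[... 3364 characters left out ...]
), (214, 20, 13.0, 200)]
265 [(186, 157, 24.5, 213), (188, 155, 22.6, 216), (190, 150, 21.8, 214), (192, 82, 20.7, 214), (194, 75, 19.7, 213), (196, 117, 18.5, 214), (198, 154, 16.8, 215), (200, 77, 14.3, 219), (202, 72, 13.3, 218), (204, 74, 11.6, 219), (206, 77, 10.6, 218), (208, 79, 8.8, 220), (210, 70, 7.6, 219), (212, 25, 13.4, 202), (214, 21, 12.9, 200)]
280 [(186, 157, 24.7, 213), (188, 158, 23.1, 214), (190, 152, 22.1, 214), (192, 91, 21.2, 213), (194, 76, 19.3, 215), (196, 108, 18.4, 214), (198, 153, 17.0, 214), (200, 80, 14.2, 219), (202, 61, 13.0, 219), (204, 78, 12.0, 218), (206, 78, 10.2, 219), (208, 77, 9.6, 218), (210, 68, 7.7, 219), (212, 24, 13.1, 203), (214, 24, 13.6, 199)]
```

```bash
python3 -m pendant '[[[1,0.0013,-0.0016,0,0],[1,0.0013,-0.0016,0,0],[1,0.0013,-0.0016,0,0],[1,0.0013,-0.0016,0,0],[1,0.0013,-0.0016,0,0],[1,0.0013,-0.0016,0,0],[1,0.0013,-0.0016,0,0],[1,0.0013,-0.0016,0,0],[1,0.0013,-0.0016,0,0],[1,0.0013,-0.0016,0,0]]]'
cat > f.py <<'E'
from h import *
T=tcp();p,d=capture('wrist');P=cloud('wrist',d,T);Q=(P-T[:3,3])@T[:3,:3];g=cv2.cvtColor(p,6).astype(float)
def edge(vals,pos,lo,hi): # half crossing falling
    i=np.where((vals[:-1]>=120)&(vals[1:]<120))[0]; return [round(float(np.interp(120,[vals[k+1],vals[k]],[pos[k+1],pos[k]])),2) for k in i]
g2=cv2.GaussianBlur(g,(1,3),0)
for v in (199,201,203,205): print(v,'L',edge(g[v,180:206],Q[v,180:206,1],0,0),'R',edge(g[v,312:284:-1],Q[v,312:284:-1,1],0,0))
for u in (215,230,248,265,280): print(u,edge(g[184:212,u],Q[184:212,u,0],0,0),end=' ')
f=[];y=[]
for v in range(214,244,3):
    m=np.where((Q[v,180:320,2]<208)&(Q[v,180:320,2]>140))[0]+180;y.append((Q[v,m.min(),1]+Q[v,m.max(),1])/2);f.append(np.median(Q[v,215:280,0]))
print('\ncart y',np.median(y),'x front',np.median(f),np.round(f,1),'deck',np.median(Q[172:186,200:290,2]))
E
python3 f.py
```

```text
time: 6.4
eef_pos: [505.5, -98.6, 372.7]
tcp_rot: [[-0.978, 0.207, 0.0], [0.207, 0.978, 0.0], [-0.0, 0.0, -1.0]]
contact_force: [-0.9, 0.0, -1.3]
gripper_width: 51.6
grasp_force: 42.5
199 L [-31.37] R [33.5]
201 L [-31.58] R [33.69]
203 L [-31.67, -26.64] R [33.6, 28.15, 24.56]
205 L [-31.45, -26.91] R [33.62, 28.8]
215 [19.64, 14.38] 230 [19.63, 13.01] 248 [19.6, 13.3] 265 [19.48, 13.44] 280 [19.35, 13.14] 
cart y 0.6972643869309367 x front 13.512964890590716 [13.5 13.6 13.6 13.5 13.5 13.5 13.6 13.5 13.5 13.3] deck 213.4838193887333
```

```bash
python3 -m pendant '[[[1,-0.0004,0.0002,0.002,0],[1,-0.0004,0.0002,0.005,0],[1,-0.0004,0.0002,0.008,0],[1,-0.0004,0.0002,0.011,0],[1,-0.0004,0.0002,0.014,0],[1,-0.0004,0.0002,0.017,0],[1,-0.0004,0.0002,0.02,0],[1,-0.0004,0.0002,0.022,0],[1,-0.0004,0.0002,0.023,0],[1,-0.0004,0.0002,0.023,0]]]'
python3 -c "
from h import *
s=ctrl.get_state();print(s['contact_force'],s['torque'],s['eef_pos'])"
```

```text
time: 7.45
eef_pos: [506.2, -98.5, 350.1]
tcp_rot: [[-0.978, 0.207, 0.001], [0.207, 0.978, -0.0], [-0.001, 0.0, -1.0]]
contact_force: [0.0, 0.9, 3.8]
gripper_width: 51.5
grasp_force: 43.2
[0.0454064  0.93690679 3.76842608] [ 0.05510997 -0.0072803  -0.08631815] [506.24246261 -98.47288319 350.14459142]
```

```bash
python3 -m pendant '[[[1,0,0,0.002,0],[1,0,0,0.004,0],[1,0,0,0.005,0],[1,0,0,0.006,0],[1,0,0,0.007,0],[1,0,0,0.008,0],[1,0,0,0.009,0],[1,0,0,0.01,0],[1,0,0,0.0115,0],[1,0,0,0.0115,0]]]'
python3 -c "
from h import *
s=ctrl.get_state();print(s['contact_force'],s['torque'],s['eef_pos'])
p,d=capture('wrist');cv2.imwrite('pics/w6.png',p[140:,100:400]);P=cloud('wrist',d,tcp());T=tcp();Q=(P-T[:3,3])@T[:3,:3]
print('top',np.median(Q[285:300,220:280,2]),'deck',np.median(Q[150:165,200:290,2]))"
```

```text
time: 8.45
eef_pos: [506.2, -98.5, 338.7]
tcp_rot: [[-0.978, 0.207, 0.001], [0.207, 0.978, -0.0], [-0.001, 0.0, -1.0]]
contact_force: [1.7, 0.1, 4.2]
gripper_width: 51.2
grasp_force: 43.2
[1.69817217 0.05534577 4.23312137] [-0.05885592 -0.00587679 -0.07436137] [506.17319308 -98.50298305 338.67472047]
top 146.612221012462 deck 179.37873728975387
```

View pics/w6.png

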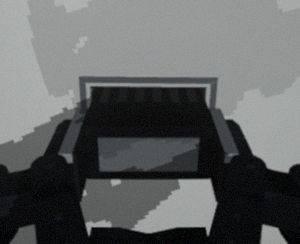

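```bash
python3 -m pendant '[[[1,0,0,0.001,0],[1,0,0,0.002,0],[1,0,0,0.003,0],[1,0,0,0.003,0],[-0.7,0,0,0.003,0],[-0.7,0,0,0.003,0],[-0.7,0,0,0.003,0],[-0.7,0,0,0.003,0],[-0.7,0,0,0.003,0],[-0.7,0,0,0.003,0]]]'
python3 -m pendant '[[[-0.7,0,0,-0.01,0],[-0.7,0,0,-0.03,0],[-0.7,0,0,-0.05,0],[-0.7,0,0,-0.07,0],[-0.7,0,0,-0.07,0],[1,0,0,-0.07,0],[1,0,0,-0.07,0],[1,0,0,-0.07,0],[1,0,0,-0.07,0],[1,0,0,-0.07,0]]]'
python3 w.py w7 163 200
```

```text
time: 9.5
eef_pos: [505.9, -98.5, 335.2]
tcp_rot: [[-0.978, 0.207, -0.0], [0.207, 0.978, 0.0], [0.0, 0.0, -1.0]]
contact_force: [-0.7, 0.0, -0.2]
gripper_width: 72.8
grasp_force: 0.0
time: 10.5
eef_pos: [505.9, -98.5, 404.7]
tcp_rot: [[-0.978, 0.207, -0.001], [0.207, 0.978, 0.0], [0.001, 0.0, -1.0]]
contact_force: [0.3, -0.8, 0.9]
gripper_width: 0.6
grasp_force: 0.0
tcp [505.9 -98.5 404.7] y-axis deg 78.03986960583461
[ 205  188   88   55 4527] [505.  -97.4] [51.6 26.9] 77.2 [29. 29. 28.] 187.89256892404558
```

View pics/w7.png

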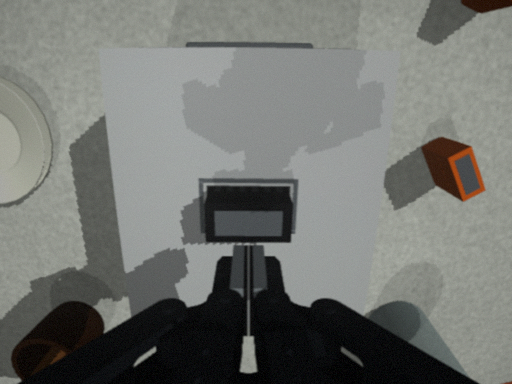

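The cartridge stands upright in the mouth at (248,215), about 30 mm in. The fingers are shut above it, so I'll push down.

```bash
python3 -m pendant '[[[1,0.0008,0.0005,0.015,0],[1,0.0008,0.0005,0.03,0],[1,0.0008,0.0005,0.037,0],[1,0.0008,0.0005,0.041,0],[1,0.0008,0.0005,0.044,0],[1,0.0008,0.0005,0.047,0],[1,0.0008,0.0005,0.05,0],[1,0.0008,0.0005,0.053,0],[1,0.0008,0.0005,0.056,0],[1,0.0008,0.0005,0.056,0]]]' 60
python3 -m pendant '[[[1,0,0,0.002,0],[1,0,0,0.005,0],[1,0,0,0.008,0],[1,0,0,0.011,0],[1,0,0,0.014,0],[1,0,0,0.017,0],[1,0,0,0.02,0],[1,0,0,0.022,0],[1,0,0,0.024,0],[1,0,0,0.024,0]]]'
```

```text
time: 11.55
eef_pos: [505.1, -97.8, 348.8]
tcp_rot: [[-0.978, 0.207, -0.0], [0.207, 0.978, 0.0], [0.0, 0.0, -1.0]]
contact_force: [0.2, 0.9, -0.8]
gripper_width: 0.4
grasp_force: 0.0
time: 12.55
eef_pos: [505.1, -97.8, 324.8]
tcp_rot: [[-0.978, 0.207, -0.001], [0.207, 0.978, 0.0], [0.001, 0.0, -1.0]]
contact_force: [-0.0, -0.9, 0.1]
gripper_width: -0.0
grasp_force: 0.0
```

```bash
python3 -m pendant '[[[1,0,0,0.001,0],[1,0,0,0.003,0],[1,0,0,0.005,0],[1,0,0,0.007,0],[1,0,0,0.009,0],[1,0,0,0.011,0],[1,0,0,0.013,0],[1,0,0,0.014,0],[1,0,0,0.015,0],[1,0,0,0.015,0]]]'
python3 -c "
from h import *
p,d=capture('wrist');s=ctrl.get_state();print(s['contact_force']);cv2.imwrite('pics/w8.png',cv2.resize(p[190:330,150:350],None,fx=3,fy=3))"
```

```text
time: 13.55
eef_pos: [505.3, -97.8, 310.2]
tcp_rot: [[-0.978, 0.207, 0.0], [0.207, 0.978, 0.0], [-0.0, 0.0, -1.0]]
contact_force: [-0.8, 0.3, 1.0]
gripper_width: 0.2
grasp_force: 2.5
[ 0.47291337 -0.10652918  1.78866989]
```

View pics/w8.png

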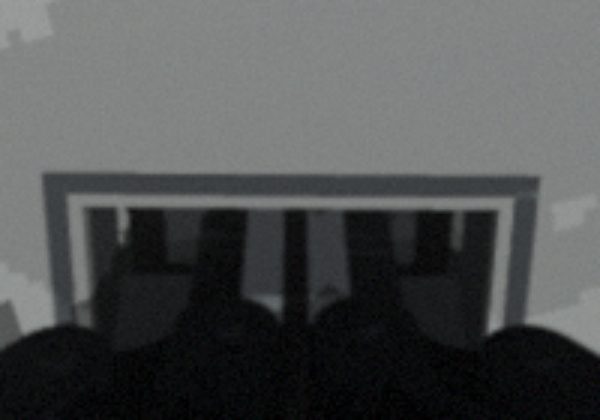

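The fingers are in the mouth and the cartridge top is just below them, with little force so far. I'll go on in small steps.

```bash
python3 -m pendant '[[[1,0,0,0.0005,0],[1,0,0,0.001,0],[1,0,0,0.0015,0],[1,0,0,0.002,0],[1,0,0,0.0025,0],[1,0,0,0.003,0],[1,0,0,0.0035,0],[1,0,0,0.004,0],[1,0,0,0.004,0],[1,0,0,0.004,0]]]'
python3 -c "
from h import *
s=ctrl.get_state();print(s['contact_force'],s['eef_pos'])"
```

```text
time: 14.6
eef_pos: [505.1, -97.8, 306.0]
tcp_rot: [[-0.978, 0.207, -0.0], [0.207, 0.978, 0.0], [0.0, 0.0, -1.0]]
contact_force: [0.1, 0.8, 1.3]
gripper_width: 0.0
grasp_force: 2.4
[0.07566211 0.8084523  1.34542804] [505.10032156 -97.79112698 305.99799021]
```

```bash
python3 -m pendant '[[[1,0,0,0.0005,0],[1,0,0,0.001,0],[1,0,0,0.0015,0],[1,0,0,0.002,0],[1,0,0,0.0025,0],[1,0,0,0.003,0],[1,0,0,0.003,0],[1,0,0,0.003,0],[1,0,0,0.003,0],[1,0,0,0.003,0]]]'
```

```text
time: 15.6
eef_pos: [505.2, -97.8, 303.2]
tcp_rot: [[-0.978, 0.207, -0.0], [0.207, 0.978, 0.0], [0.0, 0.0, -1.0]]
contact_force: [0.3, 0.3, 0.5]
gripper_width: -0.3
grasp_force: 2.4
```

```bash
python3 -m pendant '[[[1,0,0,0.0005,0],[1,0,0,0.001,0],[1,0,0,0.0015,0],[1,0,0,0.002,0],[1,0,0,0.002,0],[1,0,0,0.002,0],[1,0,0,0.002,0],[1,0,0,0.002,0],[1,0,0,0.002,0],[1,0,0,0.002,0]]]'
```

```text
time: 16.6
eef_pos: [505.2, -97.8, 301.2]
tcp_rot: [[-0.978, 0.207, 0.0], [0.207, 0.978, 0.0], [0.0, 0.0, -1.0]]
contact_force: [0.4, -0.0, 0.2]
gripper_width: 0.1
grasp_force: 2.4
```

```bash
python3 -m pendant '[[[1,0,0,0.0005,0],[1,0,0,0.001,0],[1,0,0,0.0015,0],[1,0,0,0.0015,0],[1,0,0,0.0015,0],[1,0,0,0.0015,0],[1,0,0,0.0015,0],[1,0,0,0.0015,0],[1,0,0,0.0015,0],[1,0,0,0.0015,0]]]'
```

```text
time: 17.6
eef_pos: [505.4, -97.8, 300.3]
tcp_rot: [[-0.978, 0.207, 0.001], [0.207, 0.978, -0.0], [-0.001, -0.0, -1.0]]
contact_force: [-0.6, 0.7, 4.6]
gripper_width: -0.2
grasp_force: 5.0
```

```bash
python3 -m pendant '[[[1,0,0,0.0003,0],[1,0,0,0.0006,0],[1,0,0,0.0006,0],[1,0,0,0.0006,0],[1,0,0,0.0006,0],[1,0,0,0.0006,0],[1,0,0,0.0006,0],[1,0,0,0.0006,0],[1,0,0,0.0006,0],[1,0,0,0.0006,0]]]'
```

```text
time: 18.6
eef_pos: [505.5, -97.8, 300.3]
tcp_rot: [[-0.978, 0.207, 0.001], [0.207, 0.978, -0.0], [-0.001, -0.0, -1.0]]
contact_force: [-1.5, 0.5, 9.2]
gripper_width: 0.0
grasp_force: 7.2
```

```bash
python3 -m pendant '[[[1,0,0,0.0002,0],[1,0,0,0.0004,0],[1,0,0,0.0004,0],[1,0,0,0.0004,0],[1,0,0,0.0004,0],[1,0,0,0.0004,0],[1,0,0,0.0004,0],[1,0,0,0.0004,0],[1,0,0,0.0004,0],[1,0,0,0.0004,0]]]'
```

```text
time: 19.6
eef_pos: [505.5, -97.8, 300.3]
tcp_rot: [[-0.978, 0.207, 0.001], [0.207, 0.978, -0.0], [-0.001, -0.0, -1.0]]
contact_force: [-3.2, 0.6, 11.3]
gripper_width: -0.1
grasp_force: 8.7
```

```bash
python3 -m pendant '[[[1,0,0,0.0003,0],[1,0,0,0.0006,0],[1,0,0,0.0007,0],[1,0,0,0.0007,0],[1,0,0,0.0007,0],[1,0,0,0.0007,0],[1,0,0,0.0007,0],[1,0,0,0.0007,0],[1,0,0,0.0007,0],[1,0,0,0.0007,0]]]'
python3 -c "
from h import *
s=ctrl.get_state();print(s['contact_force'],s['eef_pos'],s['torque'])"
```

```text
time: 20.6
eef_pos: [505.7, -97.8, 300.3]
tcp_rot: [[-0.978, 0.207, 0.002], [0.207, 0.978, -0.001], [-0.002, -0.0, -1.0]]
contact_force: [-4.2, 0.2, 15.7]
gripper_width: 0.1
grasp_force: 10.9
[-4.21461389  0.24071409 15.68493787] [505.70052938 -97.82473082 300.26857145] [ 0.06822082  0.99050803 -0.02513578]
```

```bash
python3 -m pendant '[[[1,0,0,0.0003,0],[1,0,0,0.0003,0],[1,0,0,0.0003,0],[1,0,0,0.0003,0],[1,0,0,0.0003,0],[1,0,0,0.0003,0],[1,0,0,0.0003,0],[1,0,0,0.0003,0],[1,0,0,0.0003,0],[1,0,0,0.0003,0]]]'
python3 -c "
from h import *
p,d=capture('side');q,_=capture('wrist');cv2.imwrite('pics/s9.png',np.hstack([cv2.resize(p[150:250,180:290],(440,400),interpolation=2),cv2.resize(q[150:350,160:340],(360,400))]))"
```

```text
time: 21.6
eef_pos: [505.8, -97.8, 300.3]
tcp_rot: [[-0.978, 0.207, 0.002], [0.207, 0.978, -0.001], [-0.002, -0.0, -1.0]]
contact_force: [-4.9, 0.6, 18.0]
gripper_width: 0.1
grasp_force: 11.8
```

View pics/s9.png

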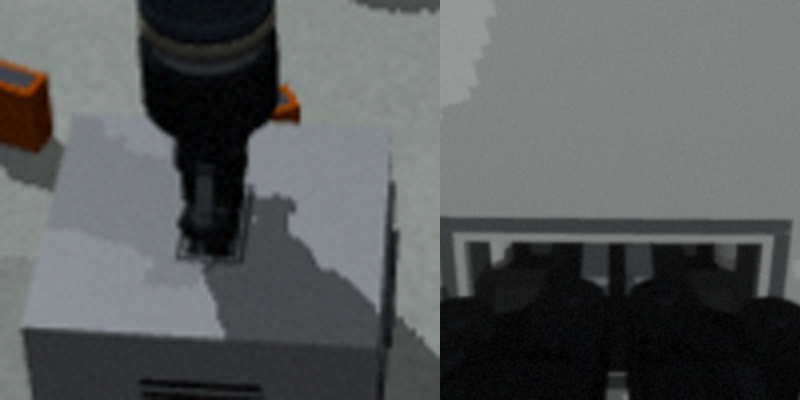

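The fingers are in the mouth at about (210,235) in the left crop. The outer knuckles come near the rim, so I'll check with depth that they aren't resting on it.

```bash
python3 - <<'E'
from h import *
T=tcp();p,d=capture('wrist');Q=(cloud('wrist',d,T)-T[:3,3])@T[:3,:3]
s=ctrl.get_state();print(s['contact_force'])
print('deck',np.median(Q[150:165,200:290,2]))
for v in range(258,350,8):
    print(v,[tuple(np.round(Q[v,u]).astype(int)) for u in range(160,340,9)])
E
```

```text
[-4.70049163  0.4338794  18.75013059]
deck 140.87484995955953
258 [(np.int64(20), np.int64(-31), np.int64(140)), (np.int64(20), np.int64(-28), np.int64(141)), (np.int64(21), np.int64(-24), np.int64(139)), (np.int64(20), np.int64(-22), np.int64(141)), (np.int64(20), np.int64(-18), np.int64(141)), (np.int64(20), np.int64(-15), np.int64(142)), (np.int64(20), np.int64(-12), np.int64(141)), (np.int64(20), np.int64(-8), np.int64(141)), (np.int64(20), np.int64(-5), np.int64(141)), (np.int64(20), np.int64(-2), np.int64(141)), (np.int64(20), np.int64(1), np.int64(141)), (np.int64(20), np.int64(5), np.int64(142)), (np.int64(21), np.int64(8), np.int64(140)), (np.int64(20), np.int64(11), np.int64(141)), (np.int64(20), np.int64(15), np.int64(141)), (np.int64(20), np.int64(18), np.int64(141)), (np.int64(20), np.int64(21), np.int64(141)), (np.int64(20), np.int64(25), np.int64(142)), (np.int64(20), np.int64(28), np.int64(142)), (np.int64(20), np.int64(31), np.int64(141))]
266 [(np.int64(17), np.int64(-32), np.int64(140)), (np.int64(17), np.int64(-28), np.int64(141)), (np.int64(17), np.int64(-25), np
[... 9124 characters left out ...]
np.int64(-13), np.int64(102)), (np.int64(16), np.int64(-11), np.int64(102)), (np.int64(16), np.int64(-8), np.int64(102)), (np.int64(16), np.int64(-6), np.int64(102)), (np.int64(15), np.int64(-4), np.int64(103)), (np.int64(-8), np.int64(-2), np.int64(127)), (np.int64(-20), np.int64(2), np.int64(140)), (np.int64(-5), np.int64(5), np.int64(124)), (np.int64(16), np.int64(6), np.int64(102)), (np.int64(16), np.int64(8), np.int64(102)), (np.int64(16), np.int64(11), np.int64(102)), (np.int64(16), np.int64(13), np.int64(102)), (np.int64(16), np.int64(16), np.int64(102)), (np.int64(0), np.int64(22), np.int64(119)), (np.int64(1), np.int64(25), np.int64(118)), (np.int64(1), np.int64(28), np.int64(118))]
```

The knuckles clear the deck by about 16 mm, and the cartridge top shows right at the fingertips, 33 mm under the deck. It held 18 N with no movement, so it is home. Drawing out now.

```bash
python3 -m pendant '[[[1,0,0,-0.002,0],[1,0,0,-0.006,0],[1,0,0,-0.012,0],[1,0,0,-0.02,0],[1,0,0,-0.03,0],[1,0,0,-0.045,0],[1,0,0,-0.065,0],[1,0,0,-0.085,0],[1,0,0,-0.105,0],[1,0,0,-0.115,0]]]'
python3 -m pendant '[[[1,-0.01,0,-0.01,0],[1,-0.03,0,-0.01,0],[1,-0.05,0,-0.01,0],[1,-0.06,0,-0.01,0],[1,-0.06,0,-0.01,0],[1,-0.06,0,-0.01,0],[1,-0.06,0,-0.01,0],[1,-0.06,0,-0.01,0],[1,-0.06,0,-0.01,0],[1,-0.06,0,-0.01,0]]]'
python3 - <<'E'
from h import *
T=tcp();p,d=capture('wrist');P=cloud('wrist',d,T)
M=np.array([505,-97.5]);a=np.radians(-12.2);R=np.array([[np.cos(a),-np.sin(a)],[np.sin(a),np.cos(a)]])
L=(P[...,:2]-M)@R
m=(abs(L[...,0])<18)&(abs(L[...,1])<12)
for x in range(-16,17,4):
    k=m&(abs(L[...,0]-x)<2);print(x,k.sum(),np.round(np.percentile(P[k][:,2],[5,50,95]),1) if k.any() else '')
E
```

```text
time: 22.75
eef_pos: [505.6, -97.8, 415.3]
tcp_rot: [[-0.978, 0.207, 0.004], [0.207, 0.978, -0.001], [-0.004, 0.0, -1.0]]
contact_force: [-0.3, -0.2, -0.3]
gripper_width: 0.2
grasp_force: 0.0
time: 23.75
eef_pos: [563.7, -110.2, 422.9]
tcp_rot: [[-0.978, 0.207, 0.0], [0.207, 0.978, -0.0], [-0.0, 0.0, -1.0]]
contact_force: [-0.5, -0.5, 0.6]
gripper_width: -0.2
grasp_force: 0.0
-16 215 [158.5 159.5 160.5]
-12 215 [153.8 155.1 159.6]
-8 216 [153.9 155.  156.1]
-4 213 [153.7 154.9 155.9]
0 152 [153.7 154.9 156.1]
4 263 [126.  154.6 155.8]
8 209 [153.6 154.7 155.8]
12 206 [153.8 154.8 156. ]
16 239 [154.1 158.5 160.4]
```

```bash
python3 -c "
from plant import ctrl
print(ctrl.job_done())"
```

```text
the job is handed in; nothing more can be done
None
```

The black cartridge is fully down in the bin's pocket, about 33 mm under the deck. It was pressed there at 16–19 N for over a second without moving, the flap measured shut after I drew out, and the job is handed in. The catches can't be seen, so I infer from the hard stop that both snapped over.

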